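# Lay out the carving tools for a left-hander

### The job

Move the four carving tools from their coloured cradles to the plain wooden bench rest, one in each notched place, in the reverse order for today's left-handed carver: the tool that lies furthest left in the cradles goes furthest right in the rest, and so on along the row. Lay each one centred and level in both its notches with the blade pointing away from the robot, as it lies now, and leave them all at rest; do not drop a tool on the bench or let the tools knock together.

Things in the scene. Friction and masses are not known exactly. Their poses are not given: they have to be found in the camera images.
- red_tool: Carving tool (flat chisel), rear of handle red; loose, 0.07-0.14 kg, 233 mm long, lying level. Origin on its axis near the balance point: grip the bare wood here, across. x: along the axis to the cutting end (may roll about x). Round handle 26 mm thick, x -105 to +25 mm, ferrule 20 mm thick to +38, shank 9 mm thick to +75, blade up to 17 mm wide to +128.
- yellow_tool: Carving tool (V tool), rear of handle yellow; loose, 0.07-0.14 kg, 233 mm long, lying level. Origin on its axis near the balance point: grip the bare wood here, across. x: along the axis to the cutting end (may roll about x). Round handle 26 mm thick, x -105 to +25 mm, ferrule 20 mm thick to +38, shank 9 mm thick to +75, blade up to 17 mm wide to +128.
- blue_tool: Carving tool (U gouge), rear of handle blue; loose, 0.07-0.14 kg, 233 mm long, lying level. Origin on its axis near the balance point: grip the bare wood here, across. x: along the axis to the cutting end (may roll about x). Round handle 26 mm thick, x -105 to +25 mm, ferrule 20 mm thick to +38, shank 9 mm thick to +75, blade up to 17 mm wide to +128.
- green_tool: Carving tool (skew chisel), rear of handle green; loose, 0.07-0.14 kg, 233 mm long, lying level. Origin on its axis near the balance point: grip the bare wood here, across. x: along the axis to the cutting end (may roll about x). Round handle 26 mm thick, x -105 to +25 mm, ferrule 20 mm thick to +38, shank 9 mm thick to +75, blade up to 17 mm wide to +128.
- red_cradle: Red cradle, fixed on the store; the red tool lies in it at the start, its origin 48 mm above the cradle's origin (underside). x to the cutting end, y left along the row. Plate 58 mm wide, x -90 to +75 mm, 10 mm thick; blocks with 45 degree V notches, 57 mm high, at x -84 to -66 (handle) and +52 to +64 mm (shank), nothing between.
- yellow_cradle: Yellow cradle, fixed on the store; the yellow tool lies in it at the start, its origin 48 mm above the cradle's origin (underside). x to the cutting end, y left along the row. Plate 58 mm wide, x -90 to +75 mm, 10 mm thick; blocks with 45 degree V notches, 57 mm high, at x -84 to -66 (handle) and +52 to +64 mm (shank), nothing between.
- blue_cradle: Blue cradle, fixed on the store; the blue tool lies in it at the start, its origin 48 mm above the cradle's origin (underside). x to the cutting end, y left along the row. Plate 58 mm wide, x -90 to +75 mm, 10 mm thick; blocks with 45 degree V notches, 57 mm high, at x -84 to -66 (handle) and +52 to +64 mm (shank), nothing between.
- green_cradle: Green cradle, fixed on the store; the green tool lies in it at the start, its origin 48 mm above the cradle's origin (underside). x to the cutting end, y left along the row. Plate 58 mm wide, x -90 to +75 mm, 10 mm thick; blocks with 45 degree V notches, 57 mm high, at x -84 to -66 (handle) and +52 to +64 mm (shank), nothing between.
- store: Plywood board 12 mm thick with 20 mm side lips, fixed, carrying the four cradles in a row. Origin on the bench at mid handle edge; x to the cutting ends (0 to 278 mm), y left along the row (+-148 mm). Cradle origins at x = 125 mm, y = -99, -33, +33, +99 mm, 12 mm above the bench, colours in any order.
- rest: Plain beech rest with dark rails, fixed, empty. Origin on the bench at mid handle edge; x to the cutting ends (0 to 235 mm), y left along the row. Base 276 mm wide, 14 mm thick; two rails, tops at 63 mm, x 41-59 (handles) and 177-189 mm (shanks), V notches (45 degrees) at y = -99, -33, +33, +99 mm. Seated tool: origin at x = 125 mm, 54 mm above the bench, blade to +x.
Not all that is in view belongs to the job. What is shaped like the green_tool but pink is not meant.

How it is judged:
By the outcome, as a careful person would: the job done as asked, in the order asked, and still so for the second after the job is handed in, with the robot touching nothing.
It also fails if it takes over 123 s, if anything falls off the work surface, if the arm or the gripper's body presses on something with over 40 N, if the wrist force passes 120 N, or if a joint passes its speed limit or range.

### The arm

A 6-joint arm with a two-finger parallel gripper is mounted at the origin on the work surface. World frame = base frame: x ahead of the robot, y to its left, z up, the work surface at z = 0. Lengths are in mm, angles in rad, forces in N, time in s.
With the tool pointing down it reaches from about 275 to 750 mm from the base axis. Payload 10.2 kg.
Tool frame: the origin (TCP) lies midway between the tips of the shut fingers; the grasp point (between the pads) lies grip_depth behind it (grip_depth is the distance from the TCP to the grasp point, in mm); z points along the fingers, y is the line along which they close (so a half turn about z gives the same grasp; the last joint's range is limited). The gripper opens to 85 mm and grips with 20 to 120 N. Pads are 22 mm wide; open, the fingers measure 114 mm over their backs; the gripper's body (76 mm by 85 mm) begins 54 mm behind the grasp point. The pads swing forward as they close: fully open they stand 13 mm farther back than shut.
Start: joints at [-1.378, 0.313, 1.498, -0, 1.331, -0.223], TCP at [212.047, -480.278, 231.294] pointing down, gripper open.
Joint ranges: [-2.94, 2.94], [-0.97, 2.17], [0.19, 2.56], [-1.23, 4.37], [0.02, 3.11], [-2.88, 2.88]. Speed limits (rad/s): [2.39, 2.39, 3.01, 3.14, 3.14, 3.14].

### API

Orientations are given as a unit quaternion [w, x, y, z].
In Python, from rig import * gives the robot as it stands.
- The arm moves only by the tool servo_tool, never from a script. Its argument "commands" is a list of rows, each a list of 3 entries, a list of its own where there are three numbers: the gripper command: -1 is fully open, 1 is shut, values between are in proportion, then the shift along the tool's x, y, z in m, then the turn, a rotation vector about the tool's x, y, z in units of 6 degrees (1.0 is 6 degrees). In form: [[grip, [dx, dy, dz], [ax, ay, az]], ...]. A call has 1 to 10 rows; each row shifts and turns the commanded pose from where the row before left it, along the tool's axes as they then stand; what a row does not reach is not made up. A row lasts 1/12 s, in which the tool goes at most 41.7 mm and 7.16 degrees, less where a joint would pass 70% of its speed; a pose out of reach is approached as far as the arm can. A call is refused whole if a number of a shift passes 0.0417 or a number of a turn 1, either way. A call with a gripper value outside its range is refused whole. The fingers move at their own pace and stop on an object; "squeeze" is the grip in N (left out, the last holds). Time passes only in rows, so rows that do not move let the fingers close. It gives the time, the measured TCP pose, the force, the opening and the grip force at its end, in the units of the state.
- sense(): the state, without advancing time (a new reading comes with each control period).
- capture(name): name is "scene" or "top" or "wrist"; returns a dict with "pixels" (420x560x3 uint8, red, green, blue), "z_map" (420x560 float32, mm along the optical axis (not along the pixel's ray), 0 where there is no reading), "fx", "fy", "cx", "cy" (pixels), "rvec" (rotation vector, rad) and "tvec" (3), from world to camera coordinates, as OpenCV has them; the wrist camera has in their place "T_tool_cam" (4x4, takes a point from camera to tool coordinates, whose origin is the TCP and whose axes are the flange's). Camera axes: x right, y down, z forward; pixel columns grow to the right and rows downward; lengths in mm; the calibration is good to about 2 mm. A picture is of the moment at which its call begins: read the wrist's pose just before it.
- finish_job(): hands the job in; it is judged then, once.
The state is a dict: "time_s": time; "joints": joint angles; "dq": joint speeds; "tau": joint torques, N m; "eef_pos": TCP position; "ee_rot": TCP orientation; "force": force on the tool from outside, world axes, zero at the start; "wrist_torque": the same for the moment, N m; "grip_width": opening from 0.0 (shut) to 1.0 (fully open); "grip_force": force on a finger pad.
Only numpy, scipy, OpenCV 4.12 (cv2) and the standard library are available. Lean on these libraries where they do the work, as an engineer would, in place of code of your own. Each camera call takes 0.05 s, during which the arm holds its last target. There are 200 camera calls.

## Working session

There is one attempt and no reset: what is moved stays moved. The work goes in short steps, Python scripts to look and compute and a tool call to move; the robot and the scene stay as the last step left them, time stands still between calls to the robot, and variables do not carry over. Pictures are saved under pics/ and viewed, at most 14 in all, crops included, and the job is handed in when it is done.

Besides the shell and the picture viewer there is one more tool, called after "Request:" by a JSON object that holds its "method" and its "body". servo_tool: Moves the arm, as the interface text tells. Its arguments: {"type":"object","properties":{"commands":{"type":"array"},"squeeze":{"type":"number"}},"required":["commands"]}

```bash
ls; mkdir -p pics; python3 - <<'E'
from rig import *
import cv2,numpy as np
s=sense();print({k:np.round(v,3) for k,v in s.items()})
try: print(grip_depth)
except Exception as e: print(e)
for n in("scene","top"):
    c=capture(n);cv2.imwrite(f"pics/{n}0.png",c["pixels"][:,:,::-1]);np.savez(f"{n}0.npz",**c)
    print(n,c["fx"],c["rvec"],c["tvec"])
E
```

```text
pics
{'time_s': np.float64(0.0), 'joints': array([-1.378,  0.313,  1.498, -0.   ,  1.331, -0.223]), 'dq': array([ 0.   , -0.001, -0.   , -0.001, -0.001,  0.   ]), 'tau': array([-1.0000e-03, -4.1226e+01, -2.5974e+01, -0.0000e+00,  4.0000e-03,
        0.0000e+00]), 'eef_pos': array([ 211.997, -480.006,  230.738]), 'ee_rot': array([-0.001,  0.978,  0.206,  0.   ]), 'force': array([ 0.271, -0.809,  0.953]), 'wrist_torque': array([-0.014, -0.014, -0.042]), 'grip_force': np.float64(0.0), 'grip_width': np.float64(1.001)}
18.700000000000003
scene 470.01853353062904 [ 1.88336754  1.36251628 -0.64899902] [-123.93965633 -165.37368508 1500.41287605]
top 513.1752396553412 [ 2.13838064 -2.03776229  0.23813334] [   2.28652314  405.91046385 1228.03060278]
```

View pics/scene0.png

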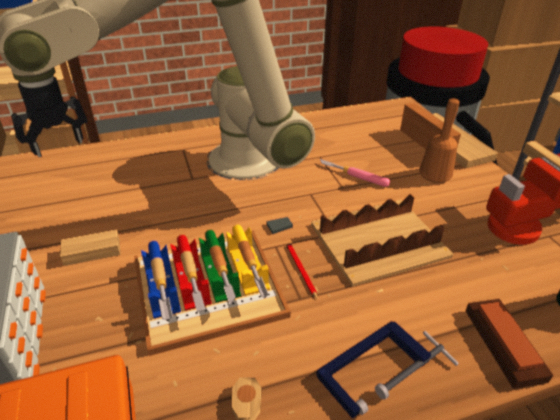

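View pics/top0.png

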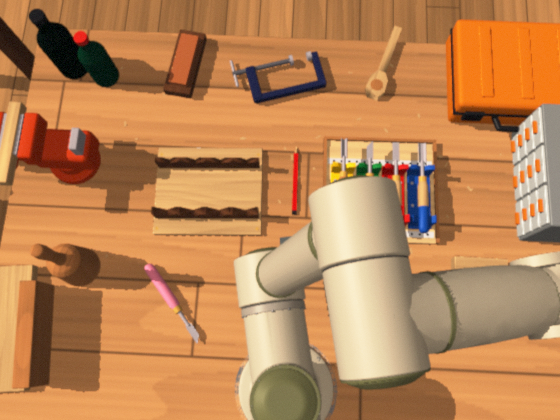

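```bash
cat > h.py <<'E'
import numpy as np,cv2
def cloud(c,T=None):
    z=np.asarray(c["z_map"],float);v,u=np.mgrid[:z.shape[0],:z.shape[1]]
    P=np.stack([(u-c["cx"])/c["fx"]*z,(v-c["cy"])/c["fy"]*z,z],-1)
    if T is None:
        R=cv2.Rodrigues(np.asarray(c["rvec"]))[0];W=(P-np.asarray(c["tvec"]).ravel())@R
    else: W=P@T[:3,:3].T+T[:3,3]
    W[z==0]=np.nan
    return W
def ortho(W,C,x0,x1,y0,y1,s=1.0):
    # up=+x, left=+y
    n,m=int((x1-x0)*s),int((y1-y0)*s);img=np.zeros((n,m,3),np.uint8);H=np.full((n,m),np.nan)
    w=W.reshape(-1,3);c=C.reshape(-1,3);k=np.isfinite(w[:,0]);w,c=w[k],c[k];o=np.argsort(w[:,2]);w,c=w[o],c[o]
    i=((x1-w[:,0])*s).astype(int);j=((y1-w[:,1])*s).astype(int);k=(i>=0)&(i<n)&(j>=0)&(j<m)
    img[i[k],j[k]]=c[k];H[i[k],j[k]]=w[k,2];return img,H
E
python3 - <<'E'
from h import *
ims=[]
for n in("scene","top"):
    c=dict(np.load(f"{n}0.npz"));W=cloud(c)
    a,H=ortho(W,c["pixels"],230,610,-330,350,.55)
    a=cv2.resize(a,None,fx=1.1,fy=1.1,interpolation=0) if 0 else a
    ims.append(a)
    # bench level check
    k=np.isfinite(W[...,0])&(abs(W[...,2])<15)&(abs(W[...,1])<400)&(W[...,0]>250)&(W[...,0]<700)
    print(n,np.median(W[k][:,2]),np.percentile(W[k][:,2],[10,25,75]))
    # rails: high points z 40..70 on y>40
    for nm,(y0,y1) in dict(rest=(20,330),store=(-320,-5)).items():
        for lo,hi in((9,19),(54,68),(22,45)):
            k=(W[...,2]>lo)&(W[...,2]<hi)&(W[...,1]>y0)&(W[...,1]<y1)&(W[...,0]>260)&(W[...,0]<640)
            q=W[k][:,:2].astype(np.float32)
            if len(q)>20: print(n,nm,lo,hi,len(q),[np.round(t,2) for t in cv2.minAreaRect(q)],np.percentile(q,[1,99],axis=0).round().tolist())
o=np.vstack(ims);o=cv2.resize(o,None,fx=2,fy=1.4) if 0 else cv2.resize(o,None,fx=1.4,fy=1.4,interpolation=cv2.INTER_NEAREST)
cv2.imwrite("pics/ortho.png",o[:,:,::-1]);print(o.shape)
E
```

```text
scene 1.735527768172747 [-0.5750244   0.44022294  4.2996065 ]
scene rest 9 19 3943 [array([438.95, 182.19]), array([336.25, 315.22]), np.float64(3.38)] [[364.0, 31.0], [606.0, 327.0]]
scene rest 54 68 716 [array([482.67, 204.24]), array([153.44, 223.75]), np.float64(2.56)] [[407.0, 91.0], [562.0, 311.0]]
scene rest 22 45 1222 [array([483.66, 212.29]), array([152.81, 240.29]), np.float64(2.29)] [[409.0, 91.0], [562.0, 328.0]]
scene store 9 19 3592 [array([ 484.95, -162.72]), array([313.64, 309.55]), np.float64(89.77)] [[350.0, -317.0], [633.0, -14.0]]
scene store 54 68 2085 [array([ 504.84, -204.07]), array([231.05, 235.89]), np.float64(89.19)] [[405.0, -319.0], [620.0, -95.0]]
scene store 22 45 2042 [array([ 511.69, -191.86]), array([260.41, 241.63]), np.float64(1.07)] [[423.0, -305.0], [590.0, -72.0]]
top 2.0349339819564323 [-2.02603707 -0.19704909  6.21632775]
top rest 9 19 5822 [array([445.2 , 176.89]), array([364.15, 309.1 ]), np.float64(1.17)] [[368.0, 86.0], [604.0, 327.0]]
top rest 54 68 730 [array([485.17, 206.3 ]), array([150.36, 222.71]), np.float64(2.44)] [[408.0, 93.0], [561.0, 316.0]]
top rest 22 45 692 [array([484.54, 213.23]), array([225.96, 238.78]), np.float64(2.51)] [[405.0, 94.0], [555.0, 329.0]]
top store 9 19 1960 [array([ 506.04, -162.35]), array([313.94, 267.92]), np.float64(89.98)] [[375.0, -317.0], [639.0, -72.0]]
top store 54 68 1205 [array([ 507.29, -204.95]), array([232.04, 233.49]), np.float64(89.35)] [[397.0, -319.0], [621.0, -97.0]]
top store 22 45 738 [array([ 522.97, -193.93]), array([250.89, 232.54]), np.float64(89.76)] [[413.0, -315.0], [635.0, -70.0]]
(585, 524, 3)
```

View pics/ortho.png

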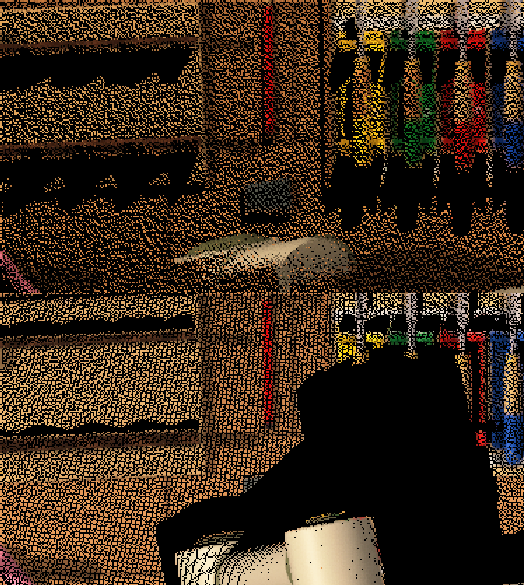

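```bash
python3 - <<'E'
from rig import *
from h import *
for n in("scene","top"):
    c=dict(np.load(f"{n}0.npz"));W=cloud(c)
    k=(W[...,2]>45)&(W[...,2]<68)&(W[...,1]>45)&(W[...,1]<390)&(W[...,0]>395)&(W[...,0]<580)
    q=W[k][:,:2].astype(np.float32);print(n,'rest',cv2.minAreaRect(q))
    hsv=cv2.cvtColor(c["pixels"],cv2.COLOR_RGB2HSV)
    for nm,(a,b) in dict(yellow=(22,34),green=(45,80),red=(0,6),blue=(105,125)).items():
        k=(hsv[...,0]>=a)&(hsv[...,0]<=b)&(hsv[...,1]>120)&(W[...,1]<-40)&(W[...,1]>-370)&(W[...,0]>340)&(W[...,0]<640)&(W[...,2]>15)&(W[...,2]<80)
        q=W[k]
        f=q[(q[:,0]>np.percentile(q[:,0],97)-20)]
        print(n,nm,len(q),np.percentile(q,[1,99],axis=0).round(1).tolist(),'front y mid',(np.percentile(f[:,1],2)+np.percentile(f[:,1],98))/2, cv2.minAreaRect(q[:,:2].astype(np.float32)))
w=capture("wrist");cv2.imwrite("pics/w0.png",w["pixels"][:,:,::-1]);print(w["T_tool_cam"].round(3),w["fx"])
E
```

```text
scene rest ((482.1864318847656, 225.66793823242188), (154.01007080078125, 266.96490478515625), 2.4114253520965576)
scene yellow 476 [[400.2, -215.2, 17.7], [569.0, -92.3, 75.9]] front y mid -152.68629694575088 ((483.08135986328125, -153.23040771484375), (174.49118041992188, 123.45429229736328), 0.5793408155441284)
scene green 1040 [[404.7, -213.9, 19.3], [569.3, -158.4, 74.7]] front y mid -185.84580578268856 ((483.9735412597656, -186.79974365234375), (173.47108459472656, 56.72053909301758), 1.027658462524414)
scene red 1216 [[400.3, -279.8, 18.9], [570.6, -222.8, 74.9]] front y mid -250.74178687958403 ((493.127685546875, -251.5917510986328), (197.58847045898438, 57.95020294189453), 0.8108847141265869)
scene blue 1020 [[403.1, -344.4, 19.5], [571.4, -290.1, 75.1]] front y mid -316.4462241127219 ((485.0163879394531, -317.4371337890625), (175.9248046875, 55.0218391418457), 0.7550244331359863)
top rest ((484.0506591796875, 226.5020294189453), (150.718994140625, 265.9035339355469), 2.644176483154297)
top yellow 154 [[521.0, -311.8, 19.1], [560.8, -89.6, 74.3]] front y mid -133.39383693470
[... 159 characters left out ...]
 73.3]] front y mid -182.85458771851384 ((552.08447265625, -183.51284790039062), (56.075374603271484, 22.073116302490234), 84.31385803222656)
top red 378 [[413.2, -279.4, 18.4], [560.8, -221.8, 73.9]] front y mid -249.19398894014827 ((490.9451904296875, -250.5872344970703), (157.2361602783203, 57.439632415771484), 1.002811312675476)
top blue 994 [[390.7, -344.6, 17.3], [556.7, -287.6, 76.4]] front y mid -314.5757817279521 ((473.667724609375, -316.8171691894531), (171.10150146484375, 58.03048324584961), 0.775675892829895)
[[  -0.      -0.965   -0.261   67.405]
 [   1.       0.      -0.      -0.682]
 [   0.      -0.261    0.965 -141.743]
 [   0.       0.       0.       1.   ]] 329.265589533156
```

Request:
{"method": "servo_tool", "body": {"commands": [[-1,[0,0,0],[0,0,0.96]],[-1,[0,0,0],[0,0,0.96]],[-1,[0,0,0],[0,0,0.96]],[-1,[0,0,0],[0,0,0.96]]]}}

```text
time_s: 0.48
eef_pos: [212.0, -480.2, 231.0]
ee_rot: [-0.0, 1.0, 0.004, -0.0]
force: [0.0, 0.1, 0.2]
grip_width: 0.997
grip_force: 0.0
```

Request:
{"method": "servo_tool", "body": {"commands": [[-1,[0.028,-0.026,0],[0,0,0]],[-1,[0.028,-0.026,0],[0,0,0]],[-1,[0.028,-0.026,0],[0,0,0]],[-1,[0.028,-0.026,0],[0,0,0]],[-1,[0.028,-0.026,0],[0,0,0]],[-1,[0.028,-0.026,0],[0,0,0]],[-1,[0.028,-0.026,0],[0,0,0]],[-1,[0.028,-0.026,0],[0,0,0]],[-1,[0.028,-0.026,0],[0,0,0]],[-1,[0.028,-0.026,0],[0,0,0]]]}}

```text
time_s: 1.32
eef_pos: [489.5, -214.8, 231.2]
ee_rot: [-0.0, 1.0, 0.007, -0.0]
force: [-0.0, -0.6, -1.0]
grip_width: 1.004
grip_force: 0.0
```

Request:
{"method": "servo_tool", "body": {"commands": [[0,[0,0,0],[0,0,0]],[0,[0,0,0],[0,0,0]],[0,[0,0,0],[0,0,0]]]}}

```text
time_s: 1.57
eef_pos: [488.1, -216.7, 231.0]
ee_rot: [-0.0, 1.0, 0.007, -0.0]
force: [-0.8, 0.3, 0.4]
grip_width: 0.602
grip_force: 0.0
```

```bash
cat >> h.py <<'E'
from scipy.spatial.transform import Rotation as Ro
def pose(s):
    q=s["ee_rot"];T=np.eye(4);T[:3,:3]=Ro.from_quat([q[1],q[2],q[3],q[0]]).as_matrix();T[:3,3]=s["eef_pos"];return T
def yaw(T): return np.arctan2(T[1,0],T[0,0])
E
python3 - <<'E'
from rig import *
from h import *
s=sense();T=pose(s);print(s["eef_pos"],yaw(T),s["joints"].round(2),s["grip_width"],s["time_s"])
w=capture("wrist");W=cloud(w,T@w["T_tool_cam"]);np.savez("wstore.npz",W=W,**w);cv2.imwrite("pics/w1.png",w["pixels"][:,:,::-1])
a,H=ortho(W,w["pixels"],340,660,-390,-50,1)
cv2.imwrite("pics/o1.png",cv2.resize(a,None,fx=1.7,fy=1.7,interpolation=0)[:,:,::-1])
E
```

```text
[ 488.14758007 -216.6573663   231.02188502] 0.013866574597172134 [-0.64  0.33  1.47 -0.    1.34  0.92] 0.6024866362749286 1.5667
```

View pics/w1.png

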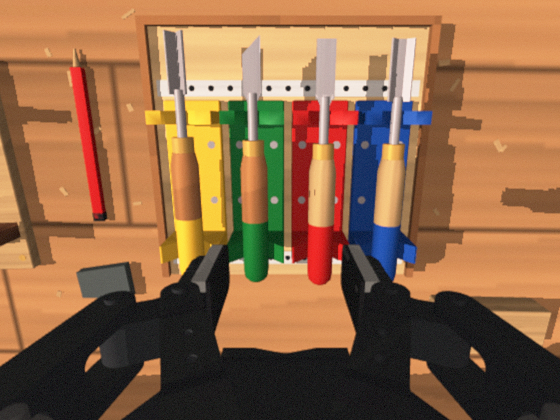

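```bash
cat >> h.py <<'E'
from scipy.optimize import least_squares
def fitcyl(P,y0,x0,z0=60,r=13):
    # axis through (x0, y, z) with slopes; returns y,slope_y,z,slope_z
    def f(p):
        d=np.array([1,p[1],p[3]]);d/=np.linalg.norm(d)
        v=P-np.array([x0,p[0],p[2]]);return np.linalg.norm(np.cross(v,d),axis=1)-r
    o=least_squares(f,[y0,.014,z0,0],loss="soft_l1");return o.x,np.sqrt(np.mean(o.fun**2))
E
python3 - <<'E'
from h import *
d=dict(np.load("wstore.npz"));W=d["W"]
for nm,y0 in dict(yellow=-119,green=-185,red=-251,blue=-317).items():
    k=(W[...,2]>58)&(W[...,2]<78)&(abs(W[...,1]-y0)<16)&(W[...,0]>425)&(W[...,0]<500)
    P=W[k];print(nm,len(P),*[np.round(t,3) for t in fitcyl(P,y0,480)])
    k=(W[...,2]>50)&(W[...,2]<90)&(abs(W[...,1]-y0)<16);P=W[k]
    print('   handle/ferrule x ends: z>67 :',np.percentile(P[P[:,2]>70.5][:,0],[0,1,99,100]).round(1),' all',np.percentile(P[:,0],[0,1,99,100]).round(1))
# store outer
k=(W[...,2]>-5)&(W[...,2]<5)
for x0 in (600,):
  pass
hsv=cv2.cvtColor(d["pixels"],cv2.COLOR_RGB2HSV)
k=(hsv[...,0]>105)&(hsv[...,0]<125)&(hsv[...,1]>120)&(W[...,2]>15)&(W[...,2]<62)&(W[...,1]<-280);print('bluecradle',np.percentile(W[k],[0.5,99.5],axis=0).round(1))
k=(W[...,2]>28)&(W[...,2]<60)&(W[...,0]>500)&(W[...,0]<590)&(W[...,1]>-350)&(W[...,1]<-90);print('shank blocks x',np.percentile(W[k][:,0],[1,5,50,95,99]).round(1))
E
```

```text
yellow 2010 [-1.18996e+02  1.10000e-02  5.87700e+01 -1.00000e-03] 0.609
   handle/ferrule x ends: z>67 : [403.4 408.7 512.9 515.7]  all [396.4 409.7 622.1 624.4]
green 1916 [-1.85078e+02  1.20000e-02  5.86710e+01 -1.00000e-03] 0.59
   handle/ferrule x ends: z>67 : [394.5 396.8 511.2 523. ]  all [389.4 395.2 614.1 622. ]
red 1922 [-2.51116e+02  1.20000e-02  5.87050e+01 -1.00000e-03] 0.587
   handle/ferrule x ends: z>67 : [391.8 394.  509.2 514.7]  all [386.8 393.1 618.  620.2]
blue 2014 [-3.17118e+02  1.40000e-02  5.86640e+01 -1.00000e-03] 0.604
   handle/ferrule x ends: z>67 : [399.  404.  510.5 516.5]  all [392.9 405.1 619.2 621. ]
bluecradle [[ 416.1 -344.4   18.9]
 [ 569.9 -287.    61.8]]
shank blocks x [504.5 518.6 557.3 588.2 589.8]
```

Request:
{"method": "servo_tool", "body": {"commands": [[0,[0.001,-0.04,0],[0,0,0]],[0,[0.001,-0.04,0],[0,0,0]],[0,[0.001,-0.04,0],[0,0,0]],[0,[0.001,-0.04,0],[0,0,0]],[0,[0.001,-0.04,0],[0,0,0]],[0,[0.001,-0.04,0],[0,0,0]],[0,[0.001,-0.04,0],[0,0,0]],[0,[0.001,-0.04,0],[0,0,0]],[0,[0.001,-0.04,0],[0,0,0]],[0,[0.001,-0.04,0],[0,0,0]]]}}

```text
time_s: 2.45
eef_pos: [492.9, 184.2, 231.5]
ee_rot: [0.0, 1.0, 0.006, 0.0]
force: [0.4, -0.2, -0.4]
grip_width: 0.501
grip_force: 0.0
```

Request:
{"method": "servo_tool", "body": {"commands": [[0,[0.001,-0.04,0],[0,0,-0.29]],[0,[0,0,0],[0,0,0]],[0,[0,0,0],[0,0,0]],[0,[0,0,0],[0,0,0]]]}}

```text
time_s: 2.78
eef_pos: [493.7, 222.3, 231.2]
ee_rot: [0.0, 1.0, 0.021, -0.0]
force: [0.1, -0.7, -0.5]
grip_width: 0.499
grip_force: 0.0
```

```bash

python3 - <<'E'
from rig import *
from h import *
s=sense();T=pose(s);print(s["eef_pos"],yaw(T),s["joints"].round(2),s["grip_width"],s["time_s"])
w=capture("wrist");W=cloud(w,T@w["T_tool_cam"]);np.savez("wrest.npz",W=W,**w);cv2.imwrite("pics/w2.png",w["pixels"][:,:,::-1])
k=(W[...,2]>40)&(W[...,2]<68)&(W[...,1]>70)&(W[...,1]<380)&(W[...,0]>395)&(W[...,0]<600)
print(cv2.minAreaRect(W[k][:,:2].astype(np.float32)))
# tool profiles
d=dict(np.load("wstore.npz"));S=d["W"]
for nm,y0 in dict(yellow=-119,green=-185.1,red=-251.1,blue=-317.1).items():
    k=(abs(S[...,1]-y0-.0125*(S[...,0]-480))<2.5)&(S[...,2]>55)&(S[...,2]<80);P=S[k]
    b=np.floor(P[:,0]/2)*2
    print(nm,[(int(x),round(float(np.median(P[b==x][:,2])),1)) for x in np.unique(b) if 506<=x<=540],'tip',P[:,0].max().round(1),'rear',P[:,0].min().round(1))
E
```

```text
[493.66272617 222.29278575 231.23210061] 0.042460839182427663 [ 0.21  0.35  1.45 -0.    1.34  1.74] 0.49880934721624254 2.7833
((482.6065673828125, 226.5314483642578), (148.6783447265625, 264.5335998535156), 2.4626548290252686)
yellow [(506, 71.8), (508, 71.5), (510, 70.8), (512, 70.5), (514, 70.0), (516, 70.0), (518, 69.2), (520, 68.8), (522, 68.8), (524, 69.1), (526, 68.6), (528, 68.2), (530, 69.1), (532, 68.8), (534, 63.9), (536, 63.2), (538, 63.5), (540, 63.5)] tip 624.0 rear 406.9
green [(506, 71.8), (508, 71.1), (510, 70.8), (512, 70.1), (514, 69.5), (516, 69.5), (518, 68.8), (520, 68.7), (522, 69.1), (524, 68.7), (526, 69.1), (528, 68.9), (530, 69.1), (532, 63.8), (534, 63.5), (536, 63.7), (538, 63.4), (540, 63.5)] tip 616.7 rear 390.1
red [(506, 70.9), (508, 70.4), (510, 70.0), (512, 69.9), (514, 69.6), (516, 68.8), (518, 68.6), (520, 68.9), (522, 68.9), (524, 69.5), (526, 68.7), (528, 69.2), (530, 63.6), (532, 63.1), (534, 63.2), (536, 63.3), (538, 62.9), (540, 63.3)] tip 619.9 rear 386.8
blue [(506, 71.6), (508, 70.7), (510, 70.3), (512, 70.0), (514, 69.4), (516, 68.7), (518, 68.6), (520, 68.6), (522, 69.1), (524, 68.8), (526, 69.0), (528, 68.7), (530, 67.8), (532, 62.7), (534, 63.4), (536, 63.2), (538, 63.2), (540, 63.1)] tip 620.9 rear 401.8
```

View pics/w2.png

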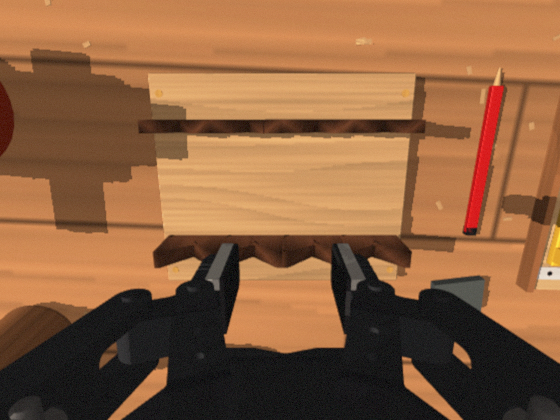

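```bash

python3 - <<'E'
from h import *
W=dict(np.load("wrest.npz"))["W"];c=np.array([482.6,226.5]);t=.043
W=W[np.isfinite(W[...,0])];d=W[:,:2]-c
X=d@[np.cos(t),np.sin(t)];Y=d@[-np.sin(t),np.cos(t)];Z=W[:,2]
ys=np.array([-99,-33,33,99.])
k=(Z>8)&(Z<18)&(abs(X+10)<60)&(abs(Y)<170);print('base y',np.percentile(Y[k],[.2,1,99,99.8]).round(1),'z',np.median(Z[k]))
k=(Z>40)&(abs(Y)<160);print('x',np.percentile(X[k&(X>20)],[1,5,50,95,99]).round(1),np.percentile(X[k&(X<-20)],[1,5,50,95,99]).round(1))
for nm,xc,h,b0 in(("handle",-65,6,35.6),("shank",68,4,47.6)):
    k=(abs(X-xc)<h)&(Z>b0+2)&(Z<66)&(abs(Y)<140);y,z=Y[k],Z[k]
    def f(p):
        m=np.min(abs(y[:,None]-p[0]-ys*p[2]),1);return z-np.minimum(p[1]+m,63-1.3+0*m)
    o=least_squares(f,[0,b0-1,1],loss="soft_l1");print(nm,k.sum(),o.x.round(3),np.median(abs(f(o.x))))
E
```

```text
base y [-136.9 -134.5  134.6  136.8] z 13.05775899849931
x [20.5 21.8 24.3 67.7 73.4] [-73.3 -72.2 -61.2 -55.3 -55. ]
handle 1816 [-0.051 34.709  1.   ] 0.5029231829415615
shank 2343 [-4.4000e-02  4.6658e+01  1.0000e+00] 0.5257853022240653
```

Request:
{"method": "servo_tool", "body": {"commands": [[0,[0,0,0],[0,0,0.29]],[0,[-0.0005,0.0385,0],[0,0,0]],[0,[-0.0005,0.0385,0],[0,0,0]],[0,[-0.0005,0.0385,0],[0,0,0]],[0,[-0.0005,0.0385,0],[0,0,0]],[0,[-0.0005,0.0385,0],[0,0,0]],[0,[-0.0005,0.0385,0],[0,0,0]],[0,[-0.0005,0.0385,0],[0,0,0]],[0,[-0.0005,0.0385,0],[0,0,0]],[0,[-0.0005,0.0385,0],[0,0,0]]]}}

```text
time_s: 3.67
eef_pos: [492.5, -126.4, 231.6]
ee_rot: [0.0, 1.0, 0.005, 0.0]
force: [0.5, -0.3, -0.2]
grip_width: 0.499
grip_force: 0.0
```

Request:
{"method": "servo_tool", "body": {"commands": [[0,[-0.0005,0.0385,0],[0,0,0]],[0,[-0.0005,0.0385,0],[0,0,0]],[0,[-0.0005,0.0385,0],[0,0,0]],[0,[-0.0005,0.0385,0],[0,0,0]],[0,[-0.0005,0.0385,0],[0,0,0]],[0,[0,0,0.037],[0,0,0]],[0,[0,0,0.037],[0,0,0]],[0,[0,0,0.037],[0,0,0]],[0,[0,0,0],[0,0,0]],[0,[0,0,0],[0,0,0]]]}}

```text
time_s: 4.5
eef_pos: [492.5, -316.2, 120.2]
ee_rot: [-0.001, 1.0, 0.006, -0.001]
force: [0.9, 0.2, 0.6]
grip_width: 0.501
grip_force: 0.0
```

```bash
cat > d.py <<'E'
import sys
from rig import *
from h import *
# print shift (tool axes, mm) and turn units to reach world x y z yaw
def go(x,y,z,yw):
    s=sense();T=pose(s);d=T[:3,:3].T@(np.array([x,y,z])-T[:3,3])
    R=Ro.from_euler("z",yw).as_matrix()@np.diag([1,-1,-1.])
    print("now",s["eef_pos"].round(1),"yaw",yaw(T).round(4),"shift",d.round(1),"turn",(np.degrees(Ro.from_matrix(T[:3,:3].T@R).as_rotvec())/6).round(3),"t",round(s["time_s"],2),"F",s["force"].round(1),"g",s["grip_width"].round(3))
if len(sys.argv)>1: go(*map(float,sys.argv[1:5]))
E
python3 d.py 493.7 -316.9 39 .0125
python3 - <<'E'
from rig import *
from h import *
s=sense();T=pose(s);w=capture("wrist");W=cloud(w,T@w["T_tool_cam"]);cv2.imwrite("pics/w3.png",w["pixels"][:,:,::-1])
k=(W[...,2]>58)&(W[...,2]<78)&(abs(W[...,1]+317)<16)&(W[...,0]>480)&(W[...,0]<515);P=W[k]
print(fitcyl(P,-317,493.7) if len(P)>50 else len(P))
E
```

```text
(array([-3.17040927e+02,  1.17720279e-02,  5.85308944e+01, -4.64834993e-02]), np.float64(0.6833595759500192))Traceback (most recent call last):
  File "d.py", line 9, in <module>
    if len(sys.argv)>1: go(*map(float,sys.argv[1:5]))
                        ~~^^^^^^^^^^^^^^^^^^^^^^^^^^^
  File "d.py", line 8, in go
    print("now",s["eef_pos"].round(1),"yaw",yaw(T).round(4),"shift",d.round(1),"turn",(np.degrees(Ro.from_matrix(T[:3,:3].T@R).as_rotvec())/6).round(3),"t",round(s["time_s"],2),"F",s["force"].round(1),"g",s["grip_width"].round(3))
                                                                                                                                                                                                             ^^^^^^^^^^^^^^^^^^^^^
AttributeError: 'float' object has no attribute 'round'
```

View pics/w3.png

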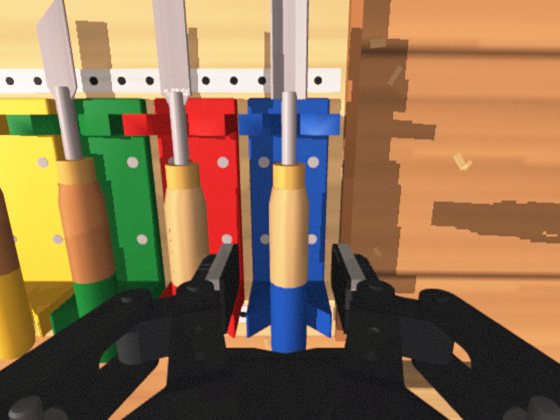

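Request:
{"method": "servo_tool", "body": {"commands": [[0,[0.001,0.0007,0.02],[0,0,0]],[0,[0,0,0.02],[0,0,0]],[0,[0,0,0.01],[0,0,0]],[0,[0,0,0.01],[0,0,0]],[0,[0,0,0.01],[0,0,0]],[0,[0,0,0.011],[0,0,0]],[0,[0,0,0],[0,0,0]],[0,[0,0,0],[0,0,0]]]}}

```text
time_s: 5.22
eef_pos: [494.8, -316.1, 39.3]
ee_rot: [-0.0, 1.0, 0.007, -0.0]
force: [-0.2, -0.2, 0.9]
grip_width: 0.501
grip_force: 0.0
```

```bash
sed -i 's/s\["grip_width"\].round(3)/round(float(s["grip_width"]),3)/; s/yaw(T).round(4)/round(float(yaw(T)),4)/' d.py
python3 d.py 493.7 -316.9 39 .0125
```

```text
now [ 494.8 -316.1   39.3] yaw 0.0137 shift [-1.2  0.8  0.3] turn [-0.003  0.002  0.011] t 5.22 F [-0.2 -0.2  0.9] g 0.501
```

Request:
{"method": "servo_tool", "body": {"commands": [[0,[-0.001,0.0008,0],[0,0,0]],[0,[0,0,0],[0,0,0]],[0.3,[0,0,0],[0,0,0]],[0.5,[0,0,0],[0,0,0]],[0.7,[0,0,0],[0,0,0]],[1,[0,0,0],[0,0,0]],[1,[0,0,0],[0,0,0]],[1,[0,0,0],[0,0,0]],[1,[0,0,0],[0,0,0]],[1,[0,0,0],[0,0,0]]], "squeeze": 40}}

```text
time_s: 6.05
eef_pos: [494.3, -318.4, 40.3]
ee_rot: [0.002, 1.0, 0.007, 0.001]
force: [-0.8, -5.6, 2.2]
grip_width: 0.288
grip_force: 39.5
```

```bash
python3 d.py 493.7 -316.9 39 .0125
```

```text
now [ 494.3 -318.4   40.3] yaw 0.0135 shift [-0.6 -1.5  1.3] turn [ 0.032 -0.018  0.01 ] t 6.05 F [-0.8 -5.6  2.2] g 0.288
```

Request:
{"method": "servo_tool", "body": {"commands": [[1,[0,0.002,0],[0,0,0]],[1,[0,0,0],[0,0,0]],[1,[0,0,0],[0,0,0]]]}}

```text
time_s: 6.3
eef_pos: [494.3, -318.6, 40.1]
ee_rot: [-0.0, 1.0, 0.007, 0.0]
force: [-0.6, 2.9, 6.5]
grip_width: 0.294
grip_force: 40.1
```

```bash
python3 d.py 493.7 -316.9 39 .0125
```

```text
now [ 494.3 -318.6   40.1] yaw 0.0135 shift [-0.6 -1.7  1.1] turn [-0.003 -0.008  0.01 ] t 6.3 F [-0.6  2.9  6.5] g 0.294
```

Request:
{"method": "servo_tool", "body": {"commands": [[1,[0,0,-0.005],[0,0,0]],[1,[0,0,-0.015],[0,0,0]],[1,[0,0,-0.03],[0,0,0]],[1,[0,0,-0.03],[0,0,0]],[1,[0,0,-0.02],[0,0,0]],[1,[0,-0.01,0],[0,0,0]],[1,[0,-0.02,0],[0,0,0]],[1,[0,-0.03,0],[0,0,0]],[1,[0,-0.035,0],[0,0,0]],[1,[0,-0.035,0],[0,0,0]]]}}

```text
time_s: 7.13
eef_pos: [491.2, -187.1, 138.4]
ee_rot: [-0.001, 1.0, 0.006, -0.001]
force: [0.7, 0.6, -1.2]
grip_width: 0.287
grip_force: 39.5
```

```bash
python3 d.py 488.9 324.2 54 .043
python3 - <<'E'
from rig import *
from h import *
w=capture("wrist");cv2.imwrite("pics/w4.png",w["pixels"][:,:,::-1])
W=cloud(w,w["T_tool_cam"])
k=(W[...,0]>14)&(W[...,0]<24)&(abs(W[...,1])<17)&(abs(W[...,2]+30)<18);P=W[k]
print(len(P),np.median(P,0) if len(P) else 0)
if len(P)>30: print(fitcyl(P,0,18,-20))
k=(abs(W[...,1])<6)&(W[...,0]>10)&(abs(W[...,2]+25)<25);P=W[k];b=np.floor(P[:,0]/3)*3
print([(int(x),round(float(np.median(P[b==x][:,1])),1),round(float(np.median(P[b==x][:,2])),1)) for x in np.unique(b)][:30])
E
```

```text
now [ 491.2 -187.1  138.4] yaw 0.0128 shift [   4.3 -511.2   85. ] turn [-0.011  0.013 -0.288] t 7.13 F [ 0.7  0.6 -1.2] g 0.287
1591 [ 18.76601051  -1.19995686 -28.2115189 ]
(array([ -1.4582845 ,  -0.01997257, -16.27507108,   0.29554286]), np.float64(1.814048916305257))
[(9, -0.1, -30.9), (12, 0.3, -30.4), (15, -0.1, -29.9), (18, -0.1, -29.2), (21, -0.1, -28.4), (24, -0.1, -28.0), (27, -0.1, -28.0), (30, -0.1, -28.0), (33, -0.1, -28.1), (36, -0.1, -23.3), (39, -1.6, -22.5), (42, -1.2, -22.3), (45, -1.2, -22.3), (48, -1.6, -22.5), (51, -1.6, -22.4), (54, -1.6, -22.4), (57, -1.4, -22.5), (60, -1.6, -22.3), (63, -1.6, -22.3), (66, -1.6, -22.5), (69, -1.5, -22.4), (72, -1.2, -22.3), (75, 0.2, -22.0), (78, 0.5, -20.3), (81, 0.2, -20.0), (84, 0.2, -19.9), (87, -0.0, -19.9), (90, 0.2, -19.9), (93, -0.2, -19.9), (96, 0.1, -19.9)]
```

View pics/w4.png

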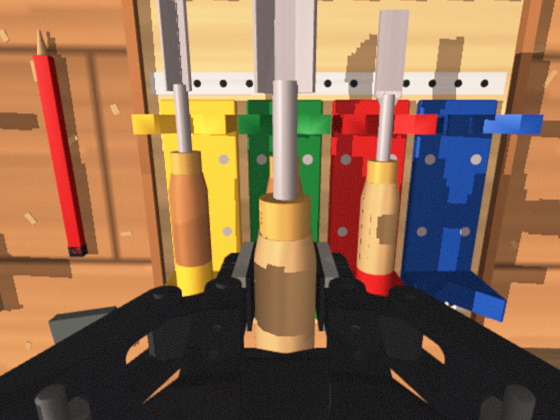

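Request:
{"method": "servo_tool", "body": {"commands": [[1,[0.0005,-0.02,0],[0,0,0]],[1,[0.0005,-0.036,0],[0,0,0]],[1,[0.0005,-0.038,0],[0,0,0]],[1,[0.0005,-0.038,0],[0,0,0]],[1,[0.0005,-0.038,0],[0,0,0]],[1,[0.0005,-0.038,0],[0,0,0]],[1,[0.0005,-0.038,0],[0,0,0]],[1,[0.0005,-0.038,0],[0,0,0]],[1,[0.0003,-0.038,0],[0,0,0]],[1,[0,-0.038,0],[0,0,0]]]}}

```text
time_s: 8.02
eef_pos: [490.4, 173.2, 138.7]
ee_rot: [0.0, 1.0, 0.007, -0.001]
force: [0.3, 0.4, -0.7]
grip_width: 0.29
grip_force: 39.6
```

Request:
{"method": "servo_tool", "body": {"commands": [[1,[0,-0.038,0],[0,0,0]],[1,[0,-0.038,0],[0,0,0]],[1,[0,-0.038,0],[0,0,0]],[1,[0,-0.025,0],[0,0,0]],[1,[0,-0.012,0],[0,0,0]],[1,[0,0,0],[0,0,-0.29]],[1,[0,0,0.02],[0,0,0]],[1,[0,0,0.02],[0,0,0]],[1,[0,0,0],[0,0,0]],[1,[0,0,0],[0,0,0]]]}}

```text
time_s: 8.85
eef_pos: [488.9, 321.4, 98.6]
ee_rot: [0.001, 1.0, 0.022, -0.001]
force: [0.0, 0.7, -0.6]
grip_width: 0.291
grip_force: 39.6
```

```bash
python3 d.py 488.9 324.2 36 .043
```

```text
now [488.9 321.4  98.6] yaw 0.0436 shift [ 0.3 -2.8 62.6] turn [0.009 0.023 0.006] t 8.85 F [ 0.   0.7 -0.6] g 0.291
```

Request:
{"method": "servo_tool", "body": {"commands": [[1,[0,-0.0028,0.01],[0,0,0]],[1,[0,0,0.02],[0,0,0]],[1,[0,0,0.015],[0,0,0]],[1,[0,0,0.008],[0,0,0]],[1,[0,0,0.005],[0,0,0]],[1,[0,0,0],[0,0,0]],[1,[0,0,0],[0,0,0]]]}}

```text
time_s: 9.43
eef_pos: [489.7, 325.1, 42.0]
ee_rot: [-0.0, 1.0, 0.022, 0.001]
force: [-0.5, -0.2, -1.2]
grip_width: 0.292
grip_force: 39.6
```

```bash
python3 d.py 488.9 324.2 34.5 .043
python3 - <<'E'
from rig import *
from h import *
s=sense();T=pose(s);w=capture("wrist");W=cloud(w,T@w["T_tool_cam"])
W=W[np.isfinite(W[...,0])];d=W[:,:2]-[482.6,226.5];t=.043
X=d@[np.cos(t),np.sin(t)];Y=d@[-np.sin(t),np.cos(t)];Z=W[:,2]
k=(X>50)&(X<60)&(abs(Y-99)<12)&(Z>54);print('shank Y',np.percentile(Y[k],[5,50,95]).round(1),'top z',np.percentile(Z[k],95))
k=(abs(X-68)<4)&(Z>48)&(Z<62)&(abs(Y-99)<33)&(abs(Y-99)>7);y,z=Y[k],Z[k]
o=least_squares(lambda p:z-np.minimum(p[1]+abs(y-p[0]),61.7),[99,46.6],loss="soft_l1");print('notch',k.sum(),o.x)
E
```

```text
now [489.7 325.1  42. ] yaw 0.044 shift [-0.9  0.8  7.5] turn [-0.004 -0.011  0.009] t 9.43 F [-0.5 -0.2 -1.2] g 0.292
shank Y [ 95.6  99.5 103.5] top z 65.82656031187184
notch 1895 [98.73429729 46.6767367 ]
```

Request:
{"method": "servo_tool", "body": {"commands": [[1,[-0.001,0.0008,0.003],[0,0,0]],[1,[0,0,0.002],[0,0,0]],[1,[0,0,0.0015],[0,0,0]],[1,[0,0,0.001],[0,0,0]],[1,[0,0,0],[0,0,0]],[1,[0,0,0],[0,0,0]]]}}

```text
time_s: 9.98
eef_pos: [488.4, 324.2, 34.2]
ee_rot: [-0.0, 1.0, 0.022, 0.0]
force: [-1.7, 0.5, 3.3]
grip_width: 0.291
grip_force: 40.1
```

```bash
python3 d.py 488.9 324.2 34.1 .043
```

```text
now [488.4 324.2  34.2] yaw 0.0439 shift [0.5 0.  0.1] turn [-0.003 -0.003  0.009] t 9.98 F [-1.7  0.5  3.3] g 0.291
```

Request:
{"method": "servo_tool", "body": {"commands": [[0.35,[0,0,0],[0,0,0]],[0.3,[0,0,0],[0,0,0]],[0.2,[0,0,0],[0,0,0]],[0.1,[0,0,0],[0,0,0]],[0,[0,0,0],[0,0,0]],[0,[0,0,0],[0,0,0]],[0,[0,0,0],[0,0,0]]]}}

```text
time_s: 10.57
eef_pos: [488.3, 324.0, 33.8]
ee_rot: [0.0, 1.0, 0.022, -0.0]
force: [0.0, -0.3, 0.0]
grip_width: 0.502
grip_force: 0.0
```

Request:
{"method": "servo_tool", "body": {"commands": [[0,[0,0,-0.01],[0,0,0]],[0,[0,0,-0.02],[0,0,0]],[0,[0,0,-0.04],[0,0,0]],[0,[0,0,-0.03],[0,0,0]],[0,[0,0,0],[0,0,0]],[0,[0,0,0],[0,0,0]]]}}

```text
time_s: 11.07
eef_pos: [489.0, 324.4, 136.0]
ee_rot: [-0.001, 1.0, 0.022, 0.002]
force: [-0.5, -0.5, 0.0]
grip_width: 0.496
grip_force: 0.0
```

```bash
cat > chk.py <<'E'
import sys
from rig import *
from h import *
Y0=float(sys.argv[1]);s=sense();T=pose(s);w=capture("wrist");W=cloud(w,T@w["T_tool_cam"])
if len(sys.argv)>2: cv2.imwrite(sys.argv[2],w["pixels"][:,:,::-1])
W=W[np.isfinite(W[...,0])];d=W[:,:2]-[482.6,226.5];t=.043
R=np.stack([d@[np.cos(t),np.sin(t)],d@[-np.sin(t),np.cos(t)],W[:,2]],1)
k=(abs(R[:,1]-Y0)<15)&(R[:,2]>48)&(R[:,2]<74)&(R[:,0]>0)&(R[:,0]<30);print('handle Y,slope,Z,slope @x=+10 (expect Y,0,~52.8,0)',*[np.round(v,3) for v in fitcyl(R[k],Y0,10,53)])
k=(abs(R[:,1]-Y0)<2.5)&(R[:,2]>50);P=R[k];b=np.floor(P[:,0])
pr={int(x):np.median(P[b==x][:,2]) for x in np.unique(b)}
e=[x for x in pr if 36<x<60 and x+1 in pr and pr[x]>61 and pr[x+1]<61];print('ferrule end x (expect 48)',e,'shank z',np.median(P[(P[:,0]>54)&(P[:,0]<64)][:,2]))
E
python3 chk.py 99; python3 d.py 488.9 324.2 130 .043
```

```text
handle Y,slope,Z,slope @x=+10 (expect Y,0,~52.8,0) [ 9.8840e+01 -4.0000e-03  5.2663e+01 -5.3000e-02] 0.661
ferrule end x (expect 48) [46] shank z 57.10537474954418
now [488.2 324.  134.2] yaw 0.044 shift [ 0.7 -0.2  4.2] turn [-0.002 -0.005  0.01 ] t 11.12 F [-0.5 -1.   0.2] g 0.5
```

Request:
{"method": "servo_tool", "body": {"commands": [[0,[0,0,0],[0,0,0.29]],[0,[-0.0003,0.0385,0],[0,0,0]],[0,[-0.0003,0.0385,0],[0,0,0]],[0,[-0.0003,0.0385,0],[0,0,0]],[0,[-0.0003,0.0385,0],[0,0,0]],[0,[-0.0003,0.0385,0],[0,0,0]],[0,[-0.0003,0.0385,0],[0,0,0]],[0,[-0.0003,0.0385,0],[0,0,0]],[0,[-0.0003,0.0385,0],[0,0,0]],[0,[-0.0003,0.0385,0],[0,0,0]]]}}

```text
time_s: 11.95
eef_pos: [489.3, -24.1, 132.7]
ee_rot: [-0.0, 1.0, 0.007, -0.001]
force: [1.0, 0.8, 0.0]
grip_width: 0.498
grip_force: 0.0
```

Request:
{"method": "servo_tool", "body": {"commands": [[0,[-0.0003,0.0385,0],[0,0,0]],[0,[-0.0003,0.0385,0],[0,0,0]],[0,[-0.0003,0.0385,0],[0,0,0]],[0,[-0.0003,0.0385,0],[0,0,0]],[0,[-0.0003,0.0385,0],[0,0,0]],[0,[-0.0003,0.0385,0],[0,0,0]],[0,[0,0,0.014],[0,0,0]],[0,[0,0,0],[0,0,0]],[0,[0,0,0],[0,0,0]],[0,[0,0,0],[0,0,0]]]}}

```text
time_s: 12.78
eef_pos: [491.6, -252.3, 119.6]
ee_rot: [-0.0, 1.0, 0.007, -0.0]
force: [-0.3, 0.1, -0.1]
grip_width: 0.499
grip_force: 0.0
```

```bash
python3 d.py 492 -252.6 40 .0125
```

```text
now [ 491.6 -252.3  119.6] yaw 0.0148 shift [ 0.5  0.3 79.6] turn [-0.009  0.009  0.022] t 12.78 F [-0.3  0.1 -0.1] g 0.499
```

Request:
{"method": "servo_tool", "body": {"commands": [[0,[0.0005,0.0003,0.02],[0,0,0.02]],[0,[0,0,0.02],[0,0,0]],[0,[0,0,0.01],[0,0,0]],[0,[0,0,0.01],[0,0,0]],[0,[0,0,0.01],[0,0,0]],[0,[0,0,0.0095],[0,0,0]],[0,[0,0,0],[0,0,0]],[0,[0,0,0],[0,0,0]]]}}

```text
time_s: 13.45
eef_pos: [492.3, -253.7, 40.3]
ee_rot: [-0.0, 1.0, 0.006, -0.0]
force: [0.4, -0.2, 0.2]
grip_width: 0.5
grip_force: 0.0
```

```bash
python3 d.py 492 -252.6 40 .0125
```

```text
now [ 492.3 -253.7   40.3] yaw 0.0117 shift [-0.2 -1.1  0.3] turn [-0.002  0.002 -0.008] t 13.45 F [ 0.4 -0.2  0.2] g 0.5
```

Request:
{"method": "servo_tool", "body": {"commands": [[0,[0,-0.001,0],[0,0,0]],[0,[0,0,0],[0,0,0]],[0.3,[0,0,0],[0,0,0]],[0.5,[0,0,0],[0,0,0]],[0.7,[0,0,0],[0,0,0]],[1,[0,0,0],[0,0,0]],[1,[0,0,0],[0,0,0]],[1,[0,0,0],[0,0,0]],[1,[0,0,0],[0,0,0]]]}}

```text
time_s: 14.2
eef_pos: [492.4, -252.6, 40.8]
ee_rot: [-0.0, 1.0, 0.006, 0.0]
force: [-0.0, 4.1, 5.5]
grip_width: 0.287
grip_force: 39.1
```

```bash
python3 d.py 492 -252.6 40 .0125
```

```text
now [ 492.4 -252.6   40.8] yaw 0.0116 shift [-0.4 -0.   0.8] turn [-0.    -0.005 -0.008] t 14.2 F [-0.   4.1  5.5] g 0.287
```

Request:
{"method": "servo_tool", "body": {"commands": [[1,[0,0,-0.005],[0,0,0]],[1,[0,0,-0.015],[0,0,0]],[1,[0,0,-0.03],[0,0,0]],[1,[0,0,-0.03],[0,0,0]],[1,[0,0,-0.02],[0,0,0]],[1,[0.0004,-0.01,0],[0,0,0]],[1,[0.0004,-0.025,0],[0,0,0]],[1,[0.0004,-0.038,0],[0,0,0]],[1,[0.0004,-0.038,0],[0,0,0]],[1,[0.0004,-0.038,0],[0,0,0]]]}}

```text
time_s: 15.03
eef_pos: [491.5, -101.8, 139.3]
ee_rot: [-0.0, 1.0, 0.005, -0.001]
force: [0.9, 0.6, -1.3]
grip_width: 0.292
grip_force: 39.5
```

Request:
{"method": "servo_tool", "body": {"commands": [[1,[0.0004,-0.038,0],[0,0,0]],[1,[0.0004,-0.038,0],[0,0,0]],[1,[0.0004,-0.038,0],[0,0,0]],[1,[0.0004,-0.038,0],[0,0,0]],[1,[0.0004,-0.038,0],[0,0,0]],[1,[0.0004,-0.038,0],[0,0,0]],[1,[0.0004,-0.038,0],[0,0,0]],[1,[0.0004,-0.038,0],[0,0,0]],[1,[0.0004,-0.038,0],[0,0,0]],[1,[0.0004,-0.015,0],[0,0,0]]]}}

```text
time_s: 15.87
eef_pos: [490.8, 257.3, 139.2]
ee_rot: [-0.0, 1.0, 0.007, -0.001]
force: [0.6, -0.4, -2.2]
grip_width: 0.289
grip_force: 39.6
```

Request:
{"method": "servo_tool", "body": {"commands": [[1,[0,-0.005,0],[0,0,0]],[1,[0,0,0],[0,0,-0.3]],[1,[0,0,0.02],[0,0,0]],[1,[0,0,0.02],[0,0,0]],[1,[0,0,0],[0,0,0]],[1,[0,0,0],[0,0,0]]]}}

```text
time_s: 16.37
eef_pos: [491.7, 257.5, 99.6]
ee_rot: [0.0, 1.0, 0.021, -0.001]
force: [-0.3, -0.4, -1.3]
grip_width: 0.292
grip_force: 39.6
```

```bash
python3 d.py 492.4 258.3 42 .043
```

```text
now [491.7 257.5  99.6] yaw 0.0423 shift [ 0.9 -0.8 57.6] turn [ 0.007  0.024 -0.007] t 16.37 F [-0.3 -0.4 -1.3] g 0.292
```

Request:
{"method": "servo_tool", "body": {"commands": [[1,[0.0009,-0.0008,0.01],[0,0,0]],[1,[0,0,0.02],[0,0,0]],[1,[0,0,0.015],[0,0,0]],[1,[0,0,0.008],[0,0,0]],[1,[0,0,0.0045],[0,0,0]],[1,[0,0,0],[0,0,0]],[1,[0,0,0],[0,0,0]]]}}

```text
time_s: 16.95
eef_pos: [493.7, 259.2, 43.5]
ee_rot: [-0.0, 1.0, 0.021, 0.001]
force: [1.0, -0.7, -1.1]
grip_width: 0.289
grip_force: 39.6
```

```bash
cat > rel.py <<'E'
import sys
from rig import *
from h import *
Y0=float(sys.argv[1]);s=sense();T=pose(s);w=capture("wrist");W=cloud(w,T@w["T_tool_cam"])
W=W[np.isfinite(W[...,0])];d=W[:,:2]-[482.6,226.5];t=.043
X=d@[np.cos(t),np.sin(t)];Y=d@[-np.sin(t),np.cos(t)]-Y0;Z=W[:,2]
k=(X>52)&(X<62)&(abs(Y)<12)&(Z>54);print('shank Y',np.percentile(Y[k],[5,50,95]).round(1))
k=(abs(X-68)<4)&(Z>48)&(Z<62)&(abs(Y)<33)&(abs(Y)>7);y,z=Y[k],Z[k]
o=least_squares(lambda p:z-np.minimum(p[1]+abs(y-p[0]),61.7),[0,46.6],loss="soft_l1");print('notch',o.x)
k=(abs(Y)<2.5)&(Z>50);b=np.floor(X[k]);z=Z[k];pr=[(int(x),np.median(z[b==x]).round(1)) for x in np.unique(b) if 42<x<54];print('ferrule end expect 48',pr)
k=(Z>40)&(Z<60)&(abs(Y)>10)&(abs(Y)<60)&(X>60)&(X<85);print('rail x expect ..74',np.percentile(X[k],[50,98]).round(1))
E
python3 rel.py 33;python3 d.py 492.4 258.3 34.5 .043
```

```text
shank Y [-3.4  0.4  4.5]
notch [-0.23252546 46.71233404]
ferrule end expect 48 [(43, np.float64(71.4)), (44, np.float64(71.3)), (45, np.float64(71.2)), (46, np.float64(71.3)), (47, np.float64(71.2)), (48, np.float64(71.3)), (49, np.float64(71.3)), (50, np.float64(67.0)), (51, np.float64(65.8)), (52, np.float64(65.7)), (53, np.float64(65.7))]
rail x expect ..74 [70.7 74.2]
now [493.7 259.3  43.7] yaw 0.043 shift [-1.4  0.9  9.2] turn [-0.004 -0.016 -0.   ] t 17.0 F [ 1.   0.2 -0.7] g 0.288
```

Request:
{"method": "servo_tool", "body": {"commands": [[1,[-0.0016,0.0007,0.004],[0,0,0]],[1,[0,0,0.002],[0,0,0]],[1,[0,0,0.0015],[0,0,0]],[1,[0,0,0.001],[0,0,0]],[1,[0,0,0],[0,0,0]],[1,[0,0,0],[0,0,0]]]}}

```text
time_s: 17.5
eef_pos: [491.5, 258.3, 34.9]
ee_rot: [0.0, 1.0, 0.022, -0.0]
force: [-3.7, -0.8, 4.9]
grip_width: 0.288
grip_force: 40.3
```

```bash
python3 d.py 492.4 258.3 34.5 .043
```

```text
now [491.5 258.3  34.9] yaw 0.0431 shift [0.8 0.1 0.4] turn [0.001 0.    0.001] t 17.5 F [-3.7 -0.8  4.9] g 0.288
```

Request:
{"method": "servo_tool", "body": {"commands": [[0.35,[0,0,0],[0,0,0]],[0.3,[0,0,0],[0,0,0]],[0.2,[0,0,0],[0,0,0]],[0.1,[0,0,0],[0,0,0]],[0,[0,0,0],[0,0,0]],[0,[0,0,0],[0,0,0]],[0,[0,0,0],[0,0,0]]]}}

```text
time_s: 18.08
eef_pos: [491.6, 258.4, 34.3]
ee_rot: [0.0, 1.0, 0.022, 0.0]
force: [-0.6, 0.1, 0.8]
grip_width: 0.499
grip_force: 0.0
```

Request:
{"method": "servo_tool", "body": {"commands": [[0,[0,0,-0.01],[0,0,0]],[0,[0,0,-0.02],[0,0,0]],[0,[0,0,-0.04],[0,0,0]],[0,[0,0,-0.03],[0,0,0]],[0,[0,0,0],[0,0,0]],[0,[0,0,0],[0,0,0]]]}}

```text
time_s: 18.58
eef_pos: [492.3, 258.6, 136.4]
ee_rot: [-0.0, 1.0, 0.022, 0.002]
force: [-0.4, 0.1, -0.6]
grip_width: 0.501
grip_force: 0.0
```

```bash
python3 chk.py 33 pics/w5.png; python3 d.py 494 -186.5 135 .0125
```

```text
handle Y,slope,Z,slope @x=+10 (expect Y,0,~52.8,0) [ 3.2809e+01  6.0000e-03  5.2655e+01 -3.8000e-02] 0.635
ferrule end x (expect 48) [47] shank z 57.129529866521594
now [491.5 258.3 134.6] yaw 0.043 shift [-1.660e+01  4.445e+02 -4.000e-01] turn [-0.001 -0.005  0.291] t 18.63 F [-0.2 -1.  -0.9] g 0.499
```

View pics/w5.png

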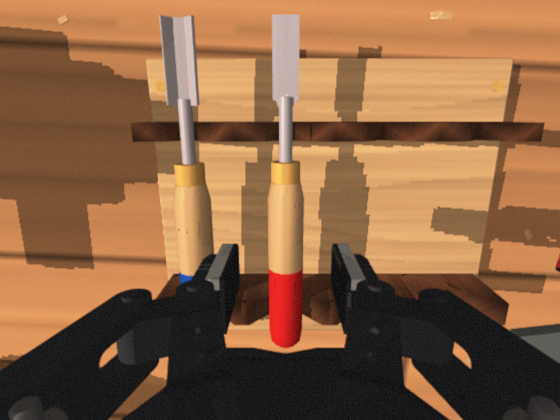

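Request:
{"method": "servo_tool", "body": {"commands": [[0,[0,0,0],[0,0,0.29]],[0,[-0.0003,0.037,0],[0,0,0]],[0,[-0.0003,0.037,0],[0,0,0]],[0,[-0.0003,0.037,0],[0,0,0]],[0,[-0.0003,0.037,0],[0,0,0]],[0,[-0.0003,0.037,0],[0,0,0]],[0,[-0.0003,0.037,0],[0,0,0]],[0,[-0.0003,0.037,0],[0,0,0]],[0,[-0.0003,0.037,0],[0,0,0]],[0,[-0.0003,0.037,0],[0,0,0]]]}}

```text
time_s: 19.47
eef_pos: [492.1, -76.2, 133.2]
ee_rot: [-0.001, 1.0, 0.006, -0.001]
force: [0.1, 0.1, 0.1]
grip_width: 0.499
grip_force: 0.0
```

Request:
{"method": "servo_tool", "body": {"commands": [[0,[-0.0003,0.037,0],[0,0,0]],[0,[-0.0003,0.037,0],[0,0,0]],[0,[-0.0003,0.037,0],[0,0,0]],[0,[0,0,0.014],[0,0,0]],[0,[0,0,0],[0,0,0]],[0,[0,0,0],[0,0,0]],[0,[0,0,0],[0,0,0]]]}}

```text
time_s: 20.05
eef_pos: [493.5, -184.6, 120.1]
ee_rot: [-0.0, 1.0, 0.007, -0.0]
force: [0.1, -0.0, -0.0]
grip_width: 0.501
grip_force: 0.0
```

```bash
python3 d.py 494 -186.5 40 .0125
```

```text
now [ 493.5 -184.6  120.1] yaw 0.0137 shift [ 0.6  1.9 80.1] turn [-0.008  0.009  0.011] t 20.05 F [ 0.1 -0.  -0. ] g 0.501
```

Request:
{"method": "servo_tool", "body": {"commands": [[0,[0.0003,0.0017,0.02],[0,0,0.01]],[0,[0,0,0.02],[0,0,0]],[0,[0,0,0.01],[0,0,0]],[0,[0,0,0.01],[0,0,0]],[0,[0,0,0.01],[0,0,0]],[0,[0,0,0.01],[0,0,0]],[0,[0,0,0],[0,0,0]],[0,[0,0,0],[0,0,0]]]}}

```text
time_s: 20.72
eef_pos: [493.9, -187.3, 40.2]
ee_rot: [-0.0, 1.0, 0.006, -0.0]
force: [0.5, 1.0, 0.0]
grip_width: 0.502
grip_force: 0.0
```

```bash
python3 d.py 494 -186.5 40 .0125
```

```text
now [ 493.9 -187.3   40.2] yaw 0.0117 shift [ 0.1 -0.8  0.2] turn [-0.002  0.003 -0.008] t 20.72 F [0.5 1.  0. ] g 0.502
```

Request:
{"method": "servo_tool", "body": {"commands": [[0,[0,-0.0008,0],[0,0,0]],[0,[0,0,0],[0,0,0]],[0.3,[0,0,0],[0,0,0]],[0.5,[0,0,0],[0,0,0]],[0.7,[0,0,0],[0,0,0]],[1,[0,0,0],[0,0,0]],[1,[0,0,0],[0,0,0]],[1,[0,0,0],[0,0,0]],[1,[0,0,0],[0,0,0]]]}}

```text
time_s: 21.47
eef_pos: [494.1, -186.6, 40.8]
ee_rot: [0.0, 1.0, 0.006, 0.0]
force: [-0.5, 1.9, 5.6]
grip_width: 0.289
grip_force: 39.1
```

```bash
python3 d.py 495.5 192.4 138 .0125
```

```text
now [ 494.1 -186.6   40.8] yaw 0.0116 shift [   5.8 -378.9  -97.3] turn [ 0.002 -0.006 -0.009] t 21.47 F [-0.5  1.9  5.6] g 0.289
```

Request:
{"method": "servo_tool", "body": {"commands": [[1,[0,0,-0.005],[0,0,0]],[1,[0,0,-0.015],[0,0,0]],[1,[0,0,-0.03],[0,0,0]],[1,[0,0,-0.03],[0,0,0]],[1,[0,0,-0.02],[0,0,0]],[1,[0.0004,-0.01,0],[0,0,0]],[1,[0.0004,-0.025,0],[0,0,0]],[1,[0.0004,-0.038,0],[0,0,0]],[1,[0.0004,-0.038,0],[0,0,0]],[1,[0.0004,-0.038,0],[0,0,0]]]}}

```text
time_s: 22.3
eef_pos: [493.2, -35.6, 139.3]
ee_rot: [-0.0, 1.0, 0.005, -0.001]
force: [1.2, 0.2, -0.8]
grip_width: 0.293
grip_force: 39.5
```

Request:
{"method": "servo_tool", "body": {"commands": [[1,[0.0004,-0.038,0],[0,0,0]],[1,[0.0004,-0.038,0],[0,0,0]],[1,[0.0004,-0.038,0],[0,0,0]],[1,[0.0004,-0.038,0],[0,0,0]],[1,[0.0004,-0.038,0],[0,0,0]],[1,[0.0004,-0.025,0],[0,0,0]],[1,[0,-0.01,0],[0,0,0]],[1,[0,-0.005,0],[0,0,0]],[1,[0,0,0],[0,0,-0.3]],[1,[0,0,0],[0,0,0]]]}}

```text
time_s: 23.13
eef_pos: [493.7, 191.8, 139.7]
ee_rot: [0.0, 1.0, 0.022, -0.001]
force: [-0.2, 0.0, -0.8]
grip_width: 0.292
grip_force: 39.5
```

Request:
{"method": "servo_tool", "body": {"commands": [[1,[0,0,0.02],[0,0,0]],[1,[0,0,0.02],[0,0,0]],[1,[0,0,0],[0,0,0]],[1,[0,0,0],[0,0,0]]]}}

```text
time_s: 23.47
eef_pos: [493.6, 191.6, 99.9]
ee_rot: [0.0, 1.0, 0.021, -0.001]
force: [0.8, 0.3, -0.4]
grip_width: 0.292
grip_force: 39.5
```

```bash
python3 d.py 494.1 192.4 42 .043
```

```text
now [493.6 191.6  99.9] yaw 0.0413 shift [ 0.6 -0.8 57.9] turn [ 0.003  0.019 -0.017] t 23.47 F [ 0.8  0.3 -0.4] g 0.292
```

Request:
{"method": "servo_tool", "body": {"commands": [[1,[0,-0.0004,0.01],[0,0,-0.015]],[1,[0,0,0.02],[0,0,0]],[1,[0,0,0.015],[0,0,0]],[1,[0,0,0.008],[0,0,0]],[1,[0,0,0.0045],[0,0,0]],[1,[0,0,0],[0,0,0]],[1,[0,0,0],[0,0,0]]]}}

```text
time_s: 24.05
eef_pos: [494.4, 192.9, 43.5]
ee_rot: [-0.0, 1.0, 0.022, 0.001]
force: [0.1, -0.2, -0.5]
grip_width: 0.292
grip_force: 39.5
```

```bash
python3 rel.py -33;python3 d.py 494.1 192.4 34.8 .043
```

```text
shank Y [-3.6  0.2  4.3]
notch [-0.24485498 46.72827635]
ferrule end expect 48 [(43, np.float64(71.6)), (44, np.float64(71.5)), (45, np.float64(71.3)), (46, np.float64(71.6)), (47, np.float64(71.4)), (48, np.float64(68.8)), (49, np.float64(65.6)), (50, np.float64(65.9)), (51, np.float64(65.7)), (52, np.float64(65.8)), (53, np.float64(65.7))]
rail x expect ..74 [69.7 74.2]
now [494.5 192.9  43.7] yaw 0.0445 shift [-0.4  0.5  8.9] turn [-0.002 -0.015  0.014] t 24.1 F [ 0.9  0.5 -0.5] g 0.289
```

Request:
{"method": "servo_tool", "body": {"commands": [[1,[0,0.0005,0.004],[0,0,0]],[1,[0,0,0.002],[0,0,0]],[1,[0,0,0.0015],[0,0,0]],[1,[0,0,0.001],[0,0,0]],[1,[0,0,0],[0,0,0]],[1,[0,0,0],[0,0,0]]]}}

```text
time_s: 24.6
eef_pos: [494.0, 192.3, 34.8]
ee_rot: [0.0, 1.0, 0.022, 0.0]
force: [-2.1, -0.9, 5.4]
grip_width: 0.285
grip_force: 40.3
```

```bash
python3 d.py 494.1 192.4 34.8 .043
```

```text
now [494.  192.3  34.8] yaw 0.0445 shift [ 0.1 -0.1  0. ] turn [ 0.001 -0.002  0.014] t 24.6 F [-2.1 -0.9  5.4] g 0.285
```

Request:
{"method": "servo_tool", "body": {"commands": [[0.35,[0,0,0],[0,0,0]],[0.3,[0,0,0],[0,0,0]],[0.2,[0,0,0],[0,0,0]],[0.1,[0,0,0],[0,0,0]],[0,[0,0,0],[0,0,0]],[0,[0,0,0],[0,0,0]],[0,[0,0,0],[0,0,0]]]}}

```text
time_s: 25.18
eef_pos: [493.9, 192.4, 34.2]
ee_rot: [0.0, 1.0, 0.022, -0.0]
force: [-0.5, 0.3, 0.6]
grip_width: 0.503
grip_force: 0.0
```

Request:
{"method": "servo_tool", "body": {"commands": [[0,[0,0,-0.01],[0,0,0]],[0,[0,0,-0.02],[0,0,0]],[0,[0,0,-0.04],[0,0,0]],[0,[0,0,-0.03],[0,0,0]],[0,[0,0,0],[0,0,0]],[0,[0,0,0],[0,0,0]]]}}

```text
time_s: 25.68
eef_pos: [494.6, 192.5, 136.3]
ee_rot: [-0.0, 1.0, 0.022, 0.002]
force: [0.3, 0.3, 0.3]
grip_width: 0.5
grip_force: 0.0
```

```bash
python3 chk.py -33; python3 d.py 496 -120.4 135 .0125
```

```text
handle Y,slope,Z,slope @x=+10 (expect Y,0,~52.8,0) [-3.3142e+01 -0.0000e+00  5.2634e+01 -3.9000e-02] 0.631
ferrule end x (expect 48) [47] shank z 57.19064227845158
now [493.8 192.4 134.6] yaw 0.0446 shift [-11.7 312.5  -0.4] turn [-0.001 -0.006  0.307] t 25.73 F [ 0.3 -0.5 -0.3] g 0.497
```

Request:
{"method": "servo_tool", "body": {"commands": [[0,[0,0,0],[0,0,0.31]],[0,[-0.0002,0.0348,0],[0,0,0]],[0,[-0.0002,0.0348,0],[0,0,0]],[0,[-0.0002,0.0348,0],[0,0,0]],[0,[-0.0002,0.0348,0],[0,0,0]],[0,[-0.0002,0.0348,0],[0,0,0]],[0,[-0.0002,0.0348,0],[0,0,0]],[0,[-0.0002,0.0348,0],[0,0,0]],[0,[-0.0002,0.0348,0],[0,0,0]],[0,[-0.0002,0.0348,0],[0,0,0]]]}}

```text
time_s: 26.57
eef_pos: [494.9, -122.2, 133.1]
ee_rot: [-0.001, 1.0, 0.006, -0.001]
force: [1.2, -0.7, -0.4]
grip_width: 0.502
grip_force: 0.0
```

Request:
{"method": "servo_tool", "body": {"commands": [[0,[0,0,0.014],[0,0,0]],[0,[0,0,0],[0,0,0]],[0,[0,0,0],[0,0,0]],[0,[0,0,0],[0,0,0]]]}}

```text
time_s: 26.9
eef_pos: [495.7, -119.9, 120.1]
ee_rot: [-0.0, 1.0, 0.007, -0.001]
force: [-0.1, 0.7, 0.4]
grip_width: 0.497
grip_force: 0.0
```

```bash
python3 d.py 496 -120.4 40 .0125
```

```text
now [ 495.7 -119.9  120.1] yaw 0.0132 shift [ 0.4  0.6 80.1] turn [-0.007  0.01   0.006] t 26.9 F [-0.1  0.7  0.4] g 0.497
```

Request:
{"method": "servo_tool", "body": {"commands": [[0,[0.0002,0,0.02],[0,0,0]],[0,[0,0,0.02],[0,0,0]],[0,[0,0,0.01],[0,0,0]],[0,[0,0,0.01],[0,0,0]],[0,[0,0,0.01],[0,0,0]],[0,[0,0,0.01],[0,0,0]],[0,[0,0,0],[0,0,0]],[0,[0,0,0],[0,0,0]]]}}

```text
time_s: 27.57
eef_pos: [496.1, -120.8, 40.2]
ee_rot: [-0.0, 1.0, 0.006, -0.0]
force: [0.1, 0.0, 0.4]
grip_width: 0.502
grip_force: 0.0
```

```bash
python3 d.py 496 -120.4 40 .0125
```

```text
now [ 496.1 -120.8   40.2] yaw 0.0122 shift [-0.1 -0.4  0.2] turn [-0.002  0.004 -0.002] t 27.57 F [0.1 0.  0.4] g 0.502
```

Request:
{"method": "servo_tool", "body": {"commands": [[0,[0,-0.0004,0],[0,0,0]],[0,[0,0,0],[0,0,0]],[0.3,[0,0,0],[0,0,0]],[0.5,[0,0,0],[0,0,0]],[0.7,[0,0,0],[0,0,0]],[1,[0,0,0],[0,0,0]],[1,[0,0,0],[0,0,0]],[1,[0,0,0],[0,0,0]],[1,[0,0,0],[0,0,0]]]}}

```text
time_s: 28.32
eef_pos: [496.3, -120.5, 40.8]
ee_rot: [0.0, 1.0, 0.006, 0.0]
force: [-1.0, 0.5, 6.1]
grip_width: 0.287
grip_force: 39.1
```

```bash
python3 d.py 497 126.4 138 .0125
```

```text
now [ 496.3 -120.5   40.8] yaw 0.0121 shift [   3.7 -246.9  -97.3] turn [ 0.003 -0.007 -0.004] t 28.32 F [-1.   0.5  6.1] g 0.287
```

Request:
{"method": "servo_tool", "body": {"commands": [[1,[0,0,-0.005],[0,0,0]],[1,[0,0,-0.015],[0,0,0]],[1,[0,0,-0.03],[0,0,0]],[1,[0,0,-0.03],[0,0,0]],[1,[0,0,-0.02],[0,0,0]],[1,[0.0005,-0.01,0],[0,0,0]],[1,[0.0005,-0.025,0],[0,0,0]],[1,[0.0005,-0.038,0],[0,0,0]],[1,[0.0005,-0.038,0],[0,0,0]],[1,[0.0005,-0.038,0],[0,0,0]]]}}

```text
time_s: 29.15
eef_pos: [495.8, 30.5, 139.3]
ee_rot: [-0.0, 1.0, 0.006, -0.001]
force: [1.6, 0.5, -1.6]
grip_width: 0.29
grip_force: 39.4
```

Request:
{"method": "servo_tool", "body": {"commands": [[1,[0.0005,-0.038,0],[0,0,0]],[1,[0.0005,-0.035,0],[0,0,0]],[1,[0,-0.02,0],[0,0,0]],[1,[0,-0.005,0],[0,0,0]],[1,[0,0,0],[0,0,-0.3]],[1,[0,0,0],[0,0,0]],[1,[0,0,0.02],[0,0,0]],[1,[0,0,0.02],[0,0,0]],[1,[0,0,0],[0,0,0]],[1,[0,0,0],[0,0,0]]]}}

```text
time_s: 29.98
eef_pos: [496.2, 126.0, 99.8]
ee_rot: [0.0, 1.0, 0.021, -0.001]
force: [0.2, 0.6, -0.9]
grip_width: 0.293
grip_force: 39.5
```

```bash
python3 d.py 497 126.4 42 .043
```

```text
now [496.2 126.   99.8] yaw 0.0421 shift [ 1.  -0.4 57.8] turn [ 0.     0.022 -0.009] t 29.98 F [ 0.2  0.6 -0.9] g 0.293
```

Request:
{"method": "servo_tool", "body": {"commands": [[1,[0,0,0.01],[0,0,0]],[1,[0,0,0.02],[0,0,0]],[1,[0,0,0.015],[0,0,0]],[1,[0,0,0.008],[0,0,0]],[1,[0,0,0.0045],[0,0,0]],[1,[0,0,0],[0,0,0]],[1,[0,0,0],[0,0,0]]]}}

```text
time_s: 30.57
eef_pos: [497.1, 126.6, 43.5]
ee_rot: [0.0, 1.0, 0.022, 0.001]
force: [-0.3, 0.4, -0.4]
grip_width: 0.291
grip_force: 39.5
```

```bash
python3 rel.py -99;python3 d.py 497 126.4 34.8 .043
```

```text
shank Y [-4.  -0.3  3.8]
notch [-0.25617713 46.68536991]
ferrule end expect 48 [(43, np.float64(71.3)), (44, np.float64(71.4)), (45, np.float64(71.4)), (46, np.float64(71.6)), (47, np.float64(71.3)), (48, np.float64(66.8)), (49, np.float64(65.7)), (50, np.float64(65.8)), (51, np.float64(65.8)), (52, np.float64(65.8)), (53, np.float64(65.8))]
rail x expect ..74 [69.5 74.2]
now [497.2 126.6  43.6] yaw 0.0435 shift [-0.2  0.2  8.8] turn [ 0.    -0.015  0.005] t 30.62 F [ 0.5 -0.1 -1.2] g 0.287
```

Aligned; lower and release.

Request:
{"method": "servo_tool", "body": {"commands": [[1,[0.0003,0.0001,0.004],[0,0,0]],[1,[0,0,0.002],[0,0,0]],[1,[0,0,0.0015],[0,0,0]],[1,[0,0,0.001],[0,0,0]],[1,[0,0,0],[0,0,0]],[1,[0,0,0],[0,0,0]]]}}

```text
time_s: 31.12
eef_pos: [497.0, 126.4, 34.8]
ee_rot: [0.0, 1.0, 0.022, 0.0]
force: [-2.8, -0.8, 4.1]
grip_width: 0.286
grip_force: 40.2
```

Request:
{"method": "servo_tool", "body": {"commands": [[0.35,[0,0,0],[0,0,0]],[0.3,[0,0,0],[0,0,0]],[0.2,[0,0,0],[0,0,0]],[0.1,[0,0,0],[0,0,0]],[0,[0,0,0],[0,0,0]],[0,[0,0,0],[0,0,0]],[0,[0,0,0],[0,0,0]]]}}

```text
time_s: 31.7
eef_pos: [496.9, 126.5, 34.3]
ee_rot: [-0.0, 1.0, 0.022, 0.0]
force: [-0.8, 0.8, -1.6]
grip_width: 0.498
grip_force: 0.0
```

Request:
{"method": "servo_tool", "body": {"commands": [[0,[0,0,-0.01],[0,0,0]],[0,[0,0,-0.02],[0,0,0]],[0,[0,0,-0.04],[0,0,0]],[0,[0,0,-0.03],[0,0,0]],[0,[0,0,0],[0,0,0]],[0,[0,0,0],[0,0,0]]]}}

```text
time_s: 32.2
eef_pos: [497.6, 126.6, 136.2]
ee_rot: [0.0, 1.0, 0.022, 0.002]
force: [-0.4, -0.1, -1.0]
grip_width: 0.501
grip_force: 0.0
```

```bash
python3 chk.py -99; python3 d.py 496 226 230 .043
```

```text
handle Y,slope,Z,slope @x=+10 (expect Y,0,~52.8,0) [-9.9161e+01 -3.0000e-03  5.2663e+01 -4.0000e-02] 0.626
ferrule end x (expect 48) [47] shank z 57.23687149569605
now [496.8 126.5 134.7] yaw 0.0435 shift [  3.6 -99.4 -95.3] turn [ 0.    -0.006  0.005] t 32.25 F [ 0.3 -0.3 -0.7] g 0.497
```

Rise and take an overall look.

Request:
{"method": "servo_tool", "body": {"commands": [[0,[0,0,-0.035],[0,0,0]],[0,[0,0,-0.03],[0,0,0]],[0,[0,0,-0.03],[0,0,0]],[0,[0.001,-0.035,0],[0,0,0]],[0,[0.001,-0.035,0],[0,0,0]],[0,[0.001,-0.03,0],[0,0,0]],[0,[0,0,0],[0,0,0]],[0,[0,0,0],[0,0,0]],[0,[0,0,0],[0,0,0]]]}}

```text
time_s: 33.0
eef_pos: [495.3, 226.1, 228.2]
ee_rot: [0.0, 1.0, 0.022, -0.001]
force: [-0.0, 0.1, 0.0]
grip_width: 0.5
grip_force: 0.0
```

```bash
for y in 99 33 -33 -99; do python3 chk.py $y pics/w6_$y.png; done
```

```text
handle Y,slope,Z,slope @x=+10 (expect Y,0,~52.8,0) [ 9.9072e+01  1.0000e-02  5.2655e+01 -5.4000e-02] 0.734
ferrule end x (expect 48) [46] shank z 57.03480038683867
handle Y,slope,Z,slope @x=+10 (expect Y,0,~52.8,0) [ 3.3003e+01  7.0000e-03  5.2612e+01 -4.1000e-02] 0.652
ferrule end x (expect 48) [47] shank z 57.12355136827864
handle Y,slope,Z,slope @x=+10 (expect Y,0,~52.8,0) [-3.3045e+01 -2.0000e-03  5.2594e+01 -4.4000e-02] 0.672
ferrule end x (expect 48) [47] shank z 57.40888811680517
handle Y,slope,Z,slope @x=+10 (expect Y,0,~52.8,0) [-9.9168e+01 -3.0000e-03  5.2586e+01 -3.9000e-02] 0.703
ferrule end x (expect 48) [47] shank z 57.123280308907
```

View pics/w6_99.png

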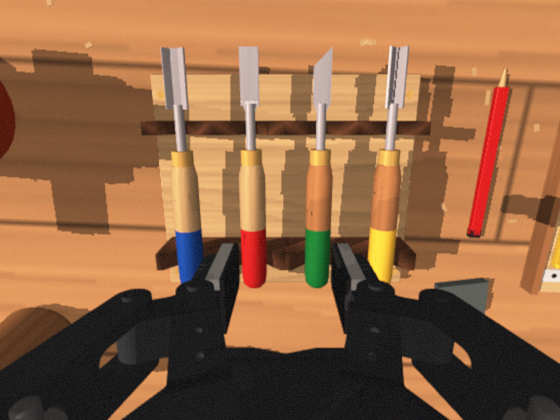

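The picture shows all four tools in the rest, left to right blue (178,170), red (250,170), green (320,170) and yellow (389,170). They are level and seated, with blades pointing away from the robot, so the order is reversed as asked.

```bash
python3 -c "
from rig import *
print(finish_job())"
```

```text
the job is handed in; nothing more can be done
None
```

The four tools are in the rest in reverse order (left to right: blue, red, green, yellow), level in their notches, within about 1 mm of centred, blades away from the robot; I handed the job in at about 33 s, and nothing was dropped or knocked.

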